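# Third hand for a shelf cleat

### The job

I am screwing a shelf cleat to the cabinet side that lies on the bench: lay the cleat (the shorter batten, with the two screw holes) flat on it, holes up, with one end against the back rail and a long edge flush against the clamped spacer board. Then press on the middle of its free long edge, between the screw holes, so that it bears on the spacer with a steady 10 N or so, and finish while still pressing, so that I can drive the screws. Leave the other things on the bench where they lie.

Things in the scene. Friction and masses are not known exactly. Their poses are not given: they have to be found in the camera images.
- cleat: Straight pine batten 180 x 38 x 19 mm (x, y, z), about 65 g, with two dark countersunk screw holes in its top face on the centre line, 65 mm either side of the middle. Loose, flat on the bench, holes up, to the right of the cabinet side. Origin: centre of its underside; x along its length, z up. Its two ends are alike.
- cabinet_side: Slick white board 460 x 250 x 18 mm, level on two bearers, top face 56 mm above the bench; fixed. Origin: on the bench under its middle; x along the length to its far end, y left, z up. Back rail: strip 18 wide, 30 high, standing on its left edge (y 107 to 125). Two screw clamps, up to 215 mm above the bench, at its far end (x over 165). Free part for the cleat: x -230 to 10, y -125 to 107 mm.
- spacer: The fence: plywood 220 x 225 x 18 mm fixed on the far part of the cabinet side. Origin: middle of the lower edge of its near face, against which the cleat is pressed (225 long, 18 high). Axes as the cabinet side's: x into the spacer (the way to press), y along the face towards the back rail. Tips that rub on the board, or drag the cleat down on it, take up part of the push.
- corner (a point): Inner corner on the cabinet side's top face where the spacer's near face meets the back rail; axes as the cabinet side's. With the cleat home its origin lies at x -19 mm, y -90 mm from here, its length along y.
- batten: Bystander: plain pine batten without holes, 240 x 38 x 19 mm, loose on the bench near the cleat (either may be the nearer one to the cabinet side). Origin: centre of its underside, x along its length.
- hammer: Bystander: hammer lying on the bench at the far right, 35 mm or so high.
- screwdriver: Bystander: screwdriver lying on the bench at the far right, between the hammer and the cabinet side.
- jar: Bystander: closed glass jar of screws, 74 mm across, 101 mm high, standing at the left.
- tin: Bystander: open round steel tin of screws, 72 mm across and 22 mm high, standing on the spacer board its centre 105 to 120 mm behind the near face. Origin: centre of its underside.
- doorknob: Bystander: brass door knob, 60 mm across and 63 mm high, standing on its rose on the bench by the far right corner of the cabinet side.
- tape_measure: Bystander: yellow tape measure, 70 x 40 x 65 mm, standing on the bench at the left.
Not all that is in view belongs to the job. What is shaped like the cleat but yellow is not meant.

How it is judged:
On the way:
1. the cleat lies flat on the free part of the cabinet side, holes up (z of cleat in the frame of corner between -0.004 and 0.004 m and angle between cleat's own z axis and vertical below 0.06 rad and x of cleat in the frame of corner between -0.22 and -0.015 m and y of cleat in the frame of corner between -0.23 and -0.015 m), for 0.2 s.
At the end, for the whole second after the job is handed in: Through the last second the fingers press within 40 mm of the cleat's middle, and it bears on the spacer with 6 to 15 N, at rest, flat on the cabinet side, holes up (3 mm, 0.05 rad), its long edge flush with the spacer (3 mm, 0.025 rad), one end within 4 mm of the back rail (contact force between cleat and spacer between 6 and 15 N and contact force between the fingers and cleat above 4 N and z of cleat in the frame of corner between -0.003 and 0.003 m and angle between cleat's own z axis and vertical below 0.05 rad and angle between the x axis of cleat and the y axis of spacer, either way round below 0.025 rad and x of cleat in the frame of corner between -0.022 and -0.016 m and y of cleat in the frame of corner between -0.094 and -0.087 m and x of the grasp point in the frame of cleat between -0.04 and 0.04 m and linear speed of cleat below 0.01 m/s); the arm keeps its last pose, push and grip.
It fails at once if a bystander (batten, hammer, screwdriver, jar, tin, door knob or tape measure) has been moved by more than 25 mm (distance of any of batten, hammer, screwdriver, jar, tin, doorknob, tape_measure from where it was at the start of the episode above 0.025 m).
It also fails if it takes over 72 s, if anything falls off the work surface, if the arm or the gripper's body presses on something with over 40 N, if the wrist force passes 120 N, or if a joint passes its speed limit or range.

### The arm

A 6-joint arm with a two-finger parallel gripper is mounted at the origin on the work surface. World frame = base frame: x ahead of the robot, y to its left, z up, the work surface at z = 0. Lengths are in m, angles in rad, forces in N, time in s.
With the tool pointing down it reaches from about 0.425 to 1.125 m from the base axis. Payload 14.9 kg.
Tool frame: the origin (TCP) lies at the very end of the fingers, on their centre line; the grasp point (between the pads) lies 19 mm behind it; z points along the fingers, y is the line along which they close (so a half turn about z gives the same grasp; the last joint's range is limited). The gripper opens to 91 mm and grips with 3 to 60 N. Pads are 32 mm wide; open, the fingers measure 118 mm over their backs; the gripper's body (76 mm by 178 mm) begins 60 mm behind the grasp point.
Start: joints at [1.285, 0.379, 1.734, -0, 1.028, -0.033], TCP at [0.175, 0.678, 0.214] pointing down, gripper open.
Joint ranges: [-2.77, 2.77], [-0.74, 2.19], [0, 2.66], [-1.06, 4.2], [0.31, 2.87], [-3.08, 3.08]. Speed limits (rad/s): [1.89, 1.89, 2.39, 3.14, 3.14, 3.14].

### API

Orientations are given as a unit quaternion [x, y, z, w].
In Python, from workcell import manip gives the robot as it stands. The module is installed in compiled form; this text tells all that it offers.
- The arm moves only by the tool step_arm, never from a script. Its argument "targets" is a list of rows, each a list of 5 numbers: the shift along the tool's x, y, z in mm, then the turn about the tool's z in rad, then the opening, from 0 (shut) to 1 (fully open). In form: [[dx, dy, dz, spin, gripper], ...]. A call has 1 to 12 rows; each row shifts and turns the commanded pose from where the row before left it, along the tool's axes as they then stand; what a row does not reach is not made up. A row lasts 1/12 s, in which the tool goes at most 41.7 mm and 7.16 degrees, less where a joint would pass 70% of its speed; a pose out of reach is approached as far as the arm can. A call with a gripper value outside its range is refused whole. The fingers move at their own pace and stop on an object; "grip_force" is the grip in N (left out, the last holds). Time passes only in rows, so rows that do not move let the fingers close. It gives the time, the measured TCP pose, the force, the opening and the grip force at its end, in the units of the state.
- manip.observe(): the state, without advancing time (a new reading comes with each control period).
- manip.grab_frame(name): name is "scene" or "top"; returns a dict with "pixels" (420x560x3 uint8, red, green, blue), "range_z" (420x560 float32, m along the optical axis (not along the pixel's ray), 0 where there is no reading), "fovy" (degrees; the focal length in pixels is half the picture's height over the tangent of half this angle, whatever the lens; pixels are square), "cx", "cy" (the principal point, pixels), "rvec" (rotation vector, rad) and "tvec" (3), from world to camera coordinates, as OpenCV has them. Camera axes: x right, y down, z forward; pixel columns grow to the right and rows downward; lengths in m; the calibration is good to about 2 mm. A picture is of the moment at which its call begins.
- manip.job_done(): hands the job in; it is judged then, once.
The state is a dict: "t": time; "q": joint angles; "qd": joint speeds; "tau": joint torques, N m; "ee_pos": TCP position; "tool_rot": TCP orientation; "force": force on the tool from outside, world axes, zero at the start; "wrist_torque": the same for the moment, N m; "gripper_width": finger opening in m; "grip_force": force on a finger pad.
Only numpy, scipy, OpenCV 4.12 (cv2) and the standard library are available. Lean on these libraries where they do the work, as an engineer would, in place of code of your own. Each camera call takes 0.05 s, during which the arm holds its last target. There are 200 camera calls.

## Working session

There is one attempt and no reset: what is moved stays moved. The work goes in short steps, Python scripts to look and compute and a tool call to move; the robot and the scene stay as the last step left them, time stands still between calls to the robot, and variables do not carry over. Pictures are saved under pics/ and viewed, at most 10 in all, crops included, and the job is handed in when it is done.

Besides the shell and the picture viewer there is one more tool, called after "Request:" by a JSON object that holds its "op" and its "data", one argument or row to a line. step_arm: Moves the arm, as the interface text tells. Its arguments: {"type":"object","properties":{"targets":{"type":"array"},"grip_force":{"type":"number"}},"required":["targets"]}

```bash
mkdir -p pics; cat > h.py <<'E'
from workcell import manip
import numpy as np, cv2
def grab(n):
    f=manip.grab_frame(n); h=f["pixels"].shape[0]
    F=h/2/np.tan(np.radians(f["fovy"])/2)
    f["K"]=np.array([[F,0,f["cx"]],[0,F,f["cy"]],[0,0,1]]); f["R"]=cv2.Rodrigues(np.array(f["rvec"],float))[0]; f["t"]=np.array(f["tvec"],float).reshape(3)
    return f
def ray(f,uv,z):
    uv=np.atleast_2d(uv).astype(float); d=np.c_[uv,np.ones(len(uv))]@np.linalg.inv(f["K"]).T@f["R"]; c=-f["R"].T@f["t"]
    return c+d*((z-c[2])/d[:,2])[:,None]
def cloud(f):
    z=f["range_z"]; v,u=np.indices(z.shape); p=np.stack([u,v,np.ones_like(u)],-1).astype(float)@np.linalg.inv(f["K"]).T*z[...,None]
    return (p-f["t"])@f["R"]
def save(f,name,box=None,s=1):
    im=f["pixels"][...,::-1]
    if box: im=im[box[1]:box[3],box[0]:box[2]]
    cv2.imwrite("pics/"+name,cv2.resize(im,None,fx=s,fy=s,interpolation=cv2.INTER_CUBIC))
E
python3 - <<'E'
from h import *
for n in("top","scene"):
    f=grab(n); save(f,n+"1.png",s=1.4); np.save(n+".npy",f,allow_pickle=True); print(n,-f["R"].T@f["t"],f["fovy"],f["cx"],f["cy"], f["R"][2])
s=manip.observe();print(s)
E
```

```text
top [0.43571599 0.02671902 1.32975312] 51.49253633920854 281.6905933053688 211.84415594105218 [ 0.05751073  0.0071336  -0.9983194 ]
scene [ 1.35165311 -0.47745339  1.18535011] 53.96407836342132 289.1850216063583 200.03452077576554 [-0.57000098  0.3427878  -0.74672312]
{'t': 0.1, 'q': array([ 1.28468386e+00,  3.79349167e-01,  1.73471125e+00, -5.43509985e-06,
        1.02851232e+00, -3.32892979e-02]), 'qd': array([ 0.0012004 , -0.00298815, -0.00083573,  0.0002183 ,  0.00076545,
        0.00017489]), 'tau': array([ 2.52217164e-03, -7.65037465e+01, -4.35295165e+01,  6.52100192e-02,
        3.97985056e-02,  3.32185368e-05]), 'ee_pos': array([0.17499686, 0.67740905, 0.21336423]), 'tool_rot': array([ 1.26073773e-01,  9.92020748e-01, -4.84177645e-04, -7.56307632e-05]), 'force': array([-0.35852005,  0.64192983,  0.62529561]), 'wrist_torque': array([-0.02387474, -0.02535875,  0.03320531]), 'grip_force': 0.0, 'gripper_width': 0.09135630547038005}
```

View pics/top1.png

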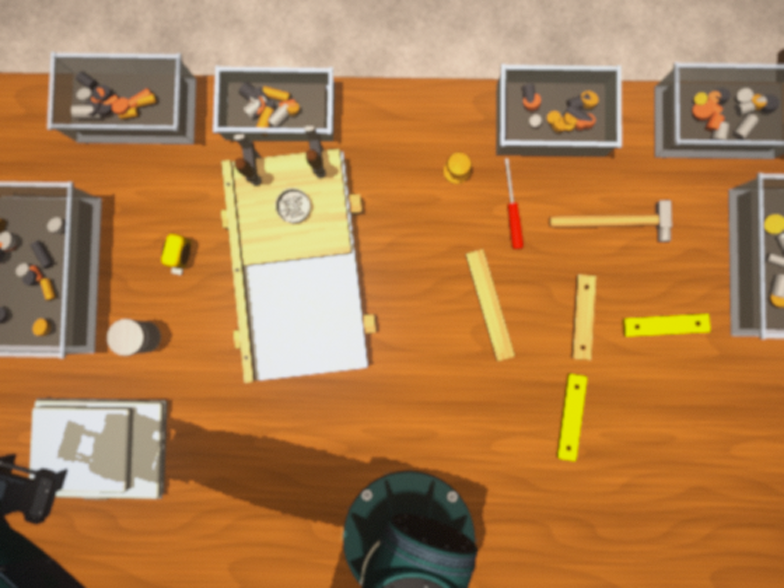

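View pics/scene1.png

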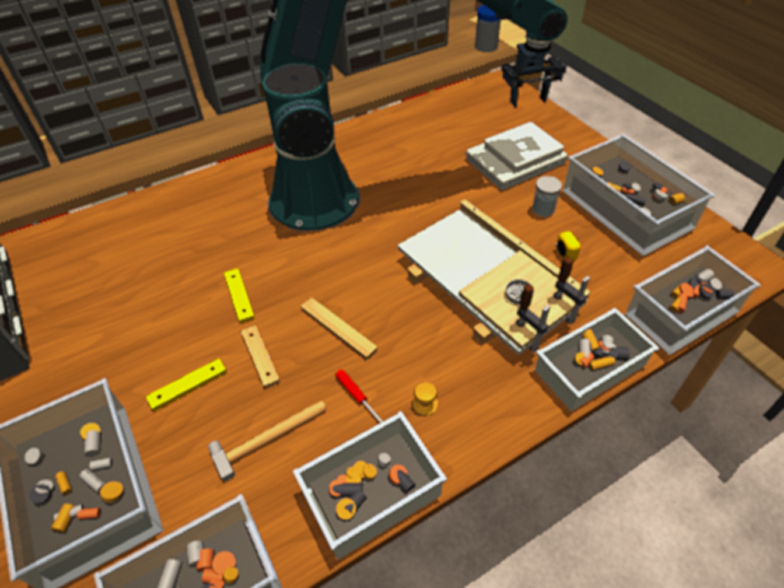

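Top view: the candidates shaped like the cleat, in full-image pixels, are pine with two dark holes at (418,226), plain pine without holes at (350,218), and two yellow with holes at (476,232) and (409,298). The first fits the description: pine, two holes, shorter. The white free part of the board is at about (219,227), with its corner of rail and spacer near (176,189).

```bash
python3 - <<'E'
from h import *
f=np.load("top.npy",allow_pickle=True).item(); save(f,"crop1.png",(320,160,520,340),4)
hsv=cv2.cvtColor(f["pixels"],cv2.COLOR_RGB2HSV)
for n,p in dict(cleat=(418,220),batten=(350,215),bench=(450,270),white=(219,230),rail=(171,230),spacer=(215,170),cl2=(416,240),yel=(476,240)).items(): print(n,hsv[p[1],p[0]])
C=cloud(f)
def rect(m,seed,z):
    n,l=cv2.connectedComponents(m.astype(np.uint8)); k=l==l[seed[1],seed[0]]
    c=max(cv2.findContours(k.astype(np.uint8),cv2.RETR_EXTERNAL,cv2.CHAIN_APPROX_NONE)[0],key=cv2.contourArea)[:,0]
    P=ray(f,c,z)[:,:2]; return c,P,cv2.minAreaRect((P*1000).astype(np.float32))
pine=(hsv[...,1]<150)&(hsv[...,2]>130)
for s in((418,220),(350,215)):
    c,P,r=rect(pine,s,.019); print(s,r,cv2.boxPoints(r).round().tolist(), "z",np.median(C[s[1],s[0]]),C[s[1],s[0]])
w=(hsv[...,1]<40)&(hsv[...,2]>150)
c,P,r=rect(w,(219,230),.056); print("white",r,cv2.boxPoints(r).round().tolist())
ap=cv2.approxPolyDP(c.reshape(-1,1,2),4,True)[:,0]; print(ap.tolist(),ray(f,ap,.056).round(4).tolist())
E
```

```text
cleat [ 24 133 232]
batten [ 26 126 233]
bench [ 15 205 199]
white [ 60   3 235]
rail [ 25  98 231]
spacer [ 29  91 233]
cl2 [ 23 140 232]
yel [ 15 207 201]
(418, 220) ((476.1553955078125, -371.1370849609375), (35.74369812011719, 177.61676025390625), 86.34033966064453) [[386.0, -383.0], [564.0, -395.0], [566.0, -359.0], [389.0, -348.0]] z 0.02165510257617624 [ 0.49337473 -0.37323611  0.0216551 ]
(350, 215) ((498.7998962402344, -168.06008911132812), (236.1353302001953, 37.52802658081055), 16.976966857910156) [[380.0, -185.0], [391.0, -220.0], [617.0, -152.0], [606.0, -116.0]] z 0.017627038122611554 [ 0.50520518 -0.16993883  0.01762704]
white ((469.3879089355469, 220.10760498046875), (247.6924591064453, 231.35800170898438), 7.808549880981445) [[331.0, 318.0], [362.0, 89.0], [608.0, 122.0], [576.0, 352.0]]
[[252, 178], [176, 191], [185, 270], [262, 260]] [[0.6074, 0.1249, 0.056], [0.5653, 0.3478, 0.056], [0.3348, 0.3144, 0.056], [0.3677, 0.0908, 0.056]]
```

View pics/crop1.png

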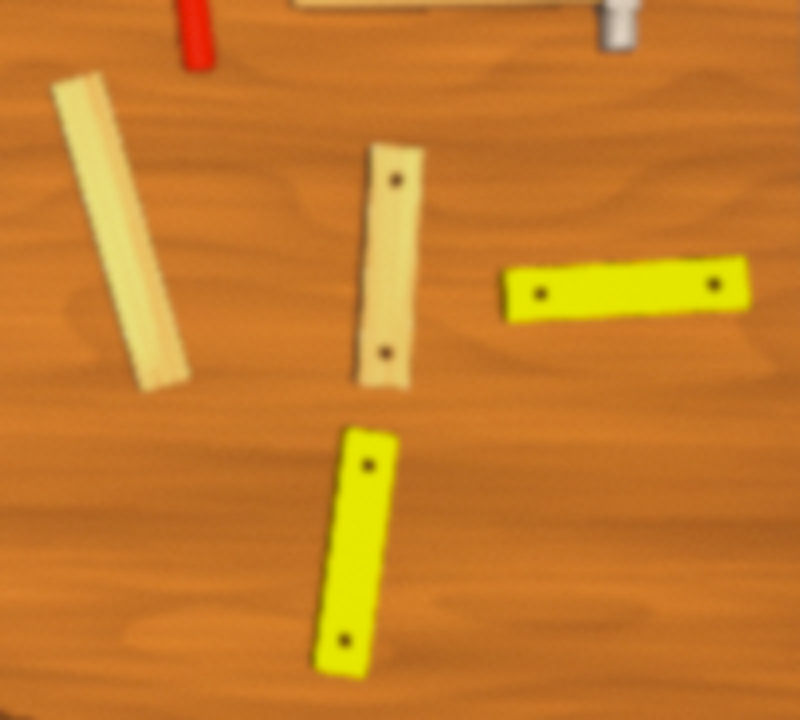

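The crop confirms it: pine with two dark holes, hole pixels (419,205) and (416,248), and clear room on both sides for the fingers. I am refining the corner and adding a helper that converts a target to tool-axis shifts.

```bash
cat >> h.py <<'E'
def go(xyz,yaw):   # yaw: wanted angle (deg) of tool y in world; prints shift in tool axes now, mm / rad
    from scipy.spatial.transform import Rotation as Ro
    s=manip.observe(); R=Ro.from_quat(s["tool_rot"]).as_matrix(); d=R.T@(np.array(xyz)-s["ee_pos"])*1000
    y=np.degrees(np.arctan2(R[1,1],R[0,1])); print("t",round(s["t"],2),"pos",s["ee_pos"].round(4),"yaw",y.round(2),"z",R[:,2].round(3),"q",s["q"].round(2),"F",s["force"].round(2),"w",round(s["gripper_width"],4),"| shift",d.round(1),"spin",round(np.radians((y-yaw+180)%360-180),3))
def lines(f):
    hsv=cv2.cvtColor(f["pixels"],cv2.COLOR_RGB2HSV); w=((hsv[...,1]<40)&(hsv[...,2]>150)).astype(np.uint8)
    l=cv2.connectedComponents(w)[1]; k=(l==l[230,219]).astype(np.uint8)
    c=cv2.findContours(k,cv2.RETR_EXTERNAL,cv2.CHAIN_APPROX_NONE)[0][0][:,0]
    ap=cv2.approxPolyDP(c.reshape(-1,1,2),4,True)[:,0].astype(float); out=[]
    for a,b in zip(ap,np.roll(ap,-1,0)):
        n=b-a; L=np.hypot(*n); n/=L; d=c-a; s=d@n; e=np.abs(d@[-n[1],n[0]]); P=c[(s>8)&(s<L-8)&(e<3)]
        P=ray(f,P,.056)[:,:2]; v=cv2.fitLine((P*1000).astype(np.float32),cv2.DIST_HUBER,0,.01,.01).ravel(); out.append(v)
        print(ray(f,a,.056).round(3),ray(f,b,.056).round(3),"ang",np.degrees(np.arctan2(v[1],v[0])).round(2),"pt",v[2:].round(1),"n",len(P))
    return ap,out
E
python3 - <<'E'
from h import *
f=np.load("top.npy",allow_pickle=True).item(); ap,o=lines(f)
for i in range(4):
    a,b=o[i],o[i-1]; s=np.linalg.solve(np.c_[a[:2],-b[:2]],b[2:]-a[2:]); print("corner",(a[2:]+s[0]*a[:2]).round(1))
go([.5,.25,.24],86.2)
E
```

```text
[[0.607 0.125 0.056]] [[0.565 0.348 0.056]] ang -82.16 pt [583.7 235.7] n 61
[[0.565 0.348 0.056]] [[0.335 0.314 0.056]] ang 7.46 pt [448.5 332.3] n 64
[[0.335 0.314 0.056]] [[0.368 0.091 0.056]] ang -81.93 pt [349.1 201. ] n 61
[[0.368 0.091 0.056]] [[0.607 0.125 0.056]] ang 7.53 pt [486.4 107.4] n 67
corner [599.3 122.3]
corner [568.3 347.9]
corner [332.6 317.1]
corner [364.6  91.3]
t 0.1 pos [0.175  0.6774 0.2134] yaw 75.51 z [-0.    -0.001 -1.   ] q [ 1.28  0.38  1.73 -0.    1.03 -0.03] F [-0.36  0.64  0.63] w 0.0914 | shift [-421.6 -332.6  -26.3] spin -0.186
```

Request:
{"op": "step_arm", "data": {
  "targets": [
    [-29,-23,-3,0,1],
    [-29,-23,-3,0,1],
    [-29,-23,-3,0,1],
    [-29,-23,-3,0,1],
    [-29,-23,-3,0,1],
    [-29,-23,-3,0,1],
    [-29,-23,-3,0,1],
    [-29,-23,-3,0,1],
    [-29,-23,0,0,1],
    [-29,-23,0,0,1],
    [-29,-23,0,0,1],
    [-29,-23,0,0,1]
  ]
}}

```text
t: 1.1
ee_pos: [0.4436, 0.3218, 0.2379]
tool_rot: [0.126, 0.992, -0.0, -0.0]
force: [0.2, 0.8, -0.0]
gripper_width: 0.091
grip_force: 0.0
```

```bash
python3 -c "
from h import *
go([.476,-.371,.15],86.2)"
```

```text
t 1.1 pos [0.4436 0.3218 0.2379] yaw 75.52 z [-0. -0. -1.] q [ 0.59  0.11  2.03 -0.    1.   -0.73] F [ 0.24  0.76 -0.  ] w 0.091 | shift [-204.5 -662.7   87.9] spin -0.186
```

Request:
{"op": "step_arm", "data": {
  "targets": [
    [-15,-32,0,0,1],
    [-15,-32,0,0,1],
    [-15,-32,0,0,1],
    [-15,-32,0,0,1],
    [-15,-32,0,0,1],
    [-15,-32,0,0,1],
    [-15,-32,0,0,1],
    [-15,-32,0,0,1],
    [-15,-32,0,0,1],
    [-15,-32,0,0,1]
  ]
}}

```text
t: 1.93
ee_pos: [0.508, -0.0256, 0.2379]
tool_rot: [0.126, 0.992, 0.0, 0.0]
force: [0.5, 0.1, -0.1]
gripper_width: 0.0914
grip_force: 0.0
```

Request:
{"op": "step_arm", "data": {
  "targets": [
    [-5.4,-34.4,0,0,1],
    [-5.4,-34.4,0,0,1],
    [-5.4,-34.4,0,0,1],
    [-5.4,-34.4,0,0,1],
    [-5.4,-34.4,0,0,1],
    [-5.4,-34.4,0,0,1],
    [-5.4,-34.4,0,0,1],
    [-5.4,-34.4,0,0,1],
    [-5.4,-34.4,0,0,1],
    [-5.4,-34.4,0,0,1],
    [0,0,0,-0.093,1],
    [0,0,0,-0.093,1]
  ]
}}

```text
t: 2.93
ee_pos: [0.4738, -0.3721, 0.2375]
tool_rot: [0.033, 0.999, 0.0, -0.0]
force: [-0.9, 0.7, 0.2]
gripper_width: 0.0916
grip_force: 0.0
```

```bash
python3 -c "
from h import *
go([.476,-.371,.008],86.2)
f=grab('scene'); save(f,'s2.png',(100,140,340,330),3)"
```

```text
t 2.93 pos [ 0.4738 -0.3721  0.2375] yaw 86.26 z [-0.  0. -1.] q [-0.7   0.2   1.92 -0.    1.02 -2.21] F [-0.92  0.66  0.2 ] w 0.0916 | shift [ -2.2   1.2 229.5] spin 0.001
```

View pics/s2.png

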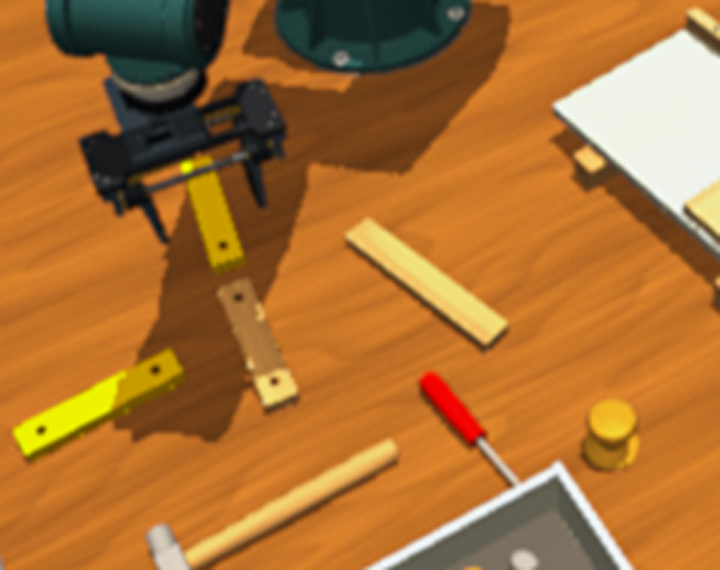

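The open gripper hangs above the shadowed cleat. Its holes are at crop (238,297) and (274,382), or image (179,239) and (191,267), and the batten and yellow pieces lie clear of the finger paths. I will cross-check the middle of the two holes from this view.

```bash
python3 -c "
from h import *
f=np.load('scene.npy',allow_pickle=True).item()
p=ray(f,[[179.3,239],[191.3,267.3]],.019); print(p,p.mean(0))
f=np.load('top.npy',allow_pickle=True).item()
p=ray(f,[[419,205],[416.5,248.3]],.019); print(p,p.mean(0))"
```

```text
[[ 0.41443522 -0.3643045   0.019     ]
 [ 0.54500015 -0.37336276  0.019     ]] [ 0.47971768 -0.36883363  0.019     ]
[[ 0.53875654 -0.37709895  0.019     ]
 [ 0.40859545 -0.36947992  0.019     ]] [ 0.47367599 -0.37328944  0.019     ]
```

Request:
{"op": "step_arm", "data": {
  "targets": [
    [-2,1,30,0,1],
    [0,0,30,0,1],
    [0,0,30,0,1],
    [0,0,30,0,1],
    [0,0,30,0,1],
    [0,0,30,0,1],
    [0,0,0,0,1]
  ],
  "grip_force": 15
}}

```text
t: 3.57
ee_pos: [0.4738, -0.3671, 0.0528]
tool_rot: [0.034, 0.999, 0.002, -0.003]
force: [-1.5, 0.7, -2.1]
gripper_width: 0.0908
grip_force: 0.0
```

Request:
{"op": "step_arm", "data": {
  "targets": [
    [-2,-3,15,0,1],
    [0,0,15,0,1],
    [0,0,10,0,1],
    [0,0,5,0,1],
    [0,0,2,0,1],
    [0,0,0,0,1]
  ]
}}

```text
t: 4.07
ee_pos: [0.4784, -0.3727, 0.0114]
tool_rot: [0.034, 0.999, -0.0, 0.0]
force: [0.5, -0.4, -0.0]
gripper_width: 0.0914
grip_force: 0.0
```

Request:
{"op": "step_arm", "data": {
  "targets": [
    [0,0,0,0,0.3],
    [0,0,0,0,0.3],
    [0,0,0,0,0.3],
    [0,0,0,0,0.3],
    [0,0,0,0,0.3],
    [0,0,0,0,0.3],
    [0,0,0,0,0.3],
    [0,0,0,0,0.3]
  ],
  "grip_force": 15
}}

```text
t: 4.73
ee_pos: [0.4783, -0.3727, 0.0109]
tool_rot: [0.033, 0.999, 0.0, -0.0]
force: [0.3, 0.6, 0.1]
gripper_width: 0.0409
grip_force: 0.3
```

Request:
{"op": "step_arm", "data": {
  "targets": [
    [0,0,4,0,0.6],
    [0,0,0,0,0.6],
    [0,0,0,0,0.6],
    [0,0,0,0,0.2],
    [0,0,0,0,0.2],
    [0,0,0,0,0.2],
    [0,0,0,0,0.2],
    [0,0,0,0,0.2],
    [0,0,0,0,0.2],
    [0,0,0,0,0.2]
  ]
}}

```text
t: 5.57
ee_pos: [0.4783, -0.3727, 0.007]
tool_rot: [0.033, 0.999, -0.0, 0.0]
force: [0.0, -0.1, 0.2]
gripper_width: 0.0376
grip_force: 15.0
```

Request:
{"op": "step_arm", "data": {
  "targets": [
    [0,0,0,0,0.2],
    [0,0,0,0,0.2],
    [0,0,0,0,0.2],
    [0,0,0,0,0.2]
  ]
}}

```text
t: 5.9
ee_pos: [0.4783, -0.3727, 0.007]
tool_rot: [0.033, 0.999, -0.0, 0.0]
force: [0.7, 0.6, -0.0]
gripper_width: 0.0376
grip_force: 15.0
```

Request:
{"op": "step_arm", "data": {
  "targets": [
    [0,0,-15,0,0.2],
    [0,0,-28,0,0.2],
    [0,0,-30,0,0.2],
    [0,0,-30,0,0.2],
    [0,0,-30,0,0.2],
    [0,0,-10,0,0.2],
    [0,0,0,0.08,0.2],
    [0,0,0,0.1,0.2],
    [0,0,0,0.1,0.2],
    [0,0,0,0.1,0.2],
    [0,0,0,0.1,0.2],
    [0,0,0,0.1,0.2]
  ]
}}

```text
t: 6.9
ee_pos: [0.478, -0.3724, 0.1491]
tool_rot: [0.32, 0.947, 0.0, -0.0]
force: [1.4, -0.6, -0.9]
gripper_width: 0.0379
grip_force: 15.0
```

```bash
python3 -c "
from h import *
go([.538,.235,.15],7.8)"
```

```text
t 6.9 pos [ 0.478  -0.3724  0.1491] yaw 52.66 z [-0.001  0.001 -1.   ] q [-0.7   0.32  1.96 -0.    0.87 -1.62] F [ 1.35 -0.56 -0.94] w 0.0379 | shift [320.7 519.4  -0.6] spin 0.783
```

Request:
{"op": "step_arm", "data": {
  "targets": [
    [10,16,0,0,0.2],
    [18,29.5,0,0,0.2],
    [18,29.5,0,0,0.2],
    [18,29.5,0,0,0.2],
    [18,29.5,0,0,0.2],
    [18,29.5,0,0,0.2],
    [18,29.5,0,0,0.2],
    [18,29.5,0,0,0.2],
    [18,29.5,0,0,0.2],
    [18,29.5,0,0,0.2],
    [18,29.5,0,0,0.2],
    [18,29.5,0,0,0.2]
  ]
}}

```text
t: 7.9
ee_pos: [0.5171, 0.0261, 0.1494]
tool_rot: [0.318, 0.948, -0.0, -0.0]
force: [0.7, -1.3, -0.1]
gripper_width: 0.0382
grip_force: 15.0
```

Request:
{"op": "step_arm", "data": {
  "targets": [
    [18,29.5,0,0,0.2],
    [18,29.5,0,0,0.2],
    [18,29.5,0,0,0.2],
    [18,29.5,0,0,0.2],
    [18,29.5,0,0,0.2],
    [10,16,0,0,0.2],
    [0,0,0,0.1,0.2],
    [0,0,0,0.1,0.2],
    [0,0,0,0.1,0.2],
    [0,0,0,0.1,0.2],
    [0,0,0,0.1,0.2],
    [0,0,0,0.1,0.2]
  ]
}}

```text
t: 8.9
ee_pos: [0.5359, 0.215, 0.1491]
tool_rot: [0.586, 0.81, -0.0, -0.0]
force: [0.1, -0.3, -0.2]
gripper_width: 0.0375
grip_force: 15.0
```

```bash
python3 -c "
from h import *
go([.538,.235,.15],7.8)"
```

```text
t 8.9 pos [0.5359 0.215  0.1491] yaw 18.28 z [-0.001 -0.    -1.   ] q [ 0.34  0.28  2.01 -0.    0.85  0.02] F [ 0.06 -0.33 -0.2 ] w 0.0375 | shift [18.3  8.3 -0.9] spin 0.183
```

Request:
{"op": "step_arm", "data": {
  "targets": [
    [9,4,0,0,0.2],
    [0,0,0,0.09,0.2],
    [0,0,0,0.093,0.2],
    [0,0,20,0,0.2],
    [0,0,25,0,0.2],
    [0,0,15,0,0.2],
    [0,0,12,0,0.2],
    [0,0,0,0,0.2]
  ]
}}

```text
t: 9.57
ee_pos: [0.5357, 0.2248, 0.0754]
tool_rot: [0.655, 0.756, -0.002, -0.001]
force: [-0.5, -0.7, -0.7]
gripper_width: 0.0378
grip_force: 15.0
```

```bash
python3 -c "
from h import *
go([.538,.245,.065],7.8)
f=grab('top'); save(f,'t3.png',(150,140,290,290),4); np.save('top3.npy',f,allow_pickle=True)
f=grab('scene'); save(f,'s3.png',(270,120,450,260),4); np.save('s3.npy',f,allow_pickle=True)"
```

```text
t 9.57 pos [0.5357 0.2248 0.0754] yaw 8.22 z [-0.003 -0.001 -1.   ] q [0.36 0.4  2.02 0.   0.72 0.21] F [-0.5  -0.71 -0.7 ] w 0.0378 | shift [19.7  5.2 10.4] spin 0.007
```

View pics/s3.png

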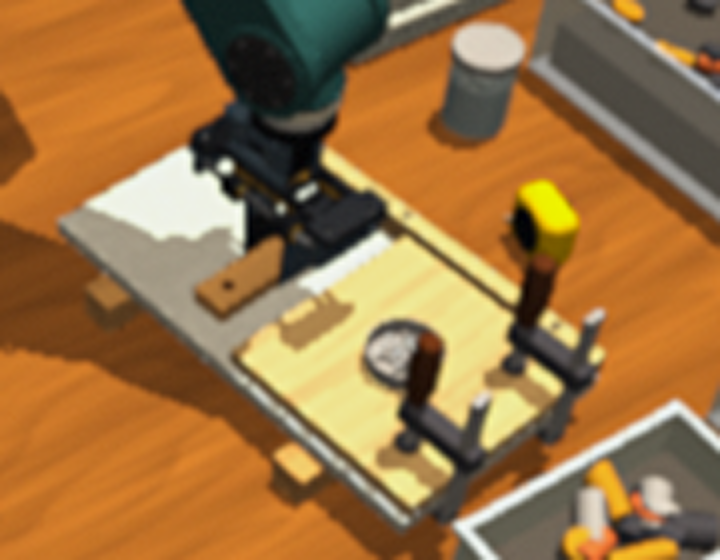

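View pics/t3.png

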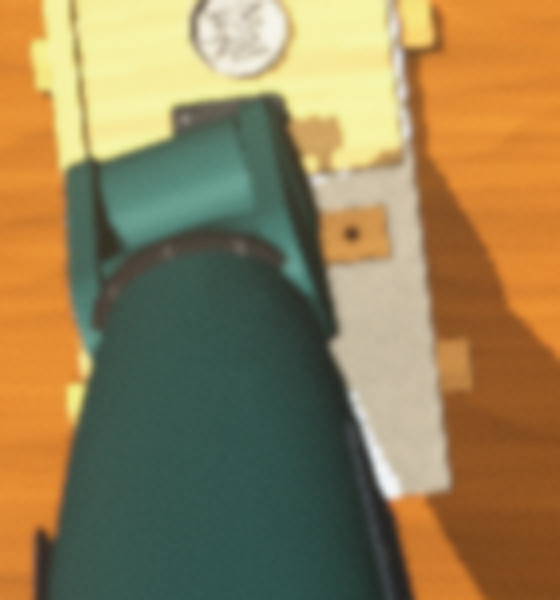

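The cleat is held level above the free part of the board, clear of the spacer. Its right-hand hole is at scene crop (228,285), or image (327,191), and top crop (351,233), or image (238,198).

```bash
python3 -c "
from h import *
C=np.array([.570,.350]);a=np.radians(7.8);R=np.array([[np.cos(a),-np.sin(a)],[np.sin(a),np.cos(a)]])
z=.0874
for n,p in(('top3',[237.75,198.25]),('s3',[327,191.2])):
    f=np.load(n+'.npy',allow_pickle=True).item(); h=ray(f,p,z)[0]; print(n,h.round(4),'hole in corner frame',((h[:2]-C)@R*1000).round(1))
f=np.load('s3.npy',allow_pickle=True).item()
# corner region in scene: spacer near-face line / rail
print('spacer right near corner top from scene', ray(f,[270+232/4,120+355/4],.074))
print('tcp',((np.array([.5357,.2248])-C)@R*1000).round(1))"
```

```text
top3 [0.5442 0.1621 0.0874] hole in corner frame [ -51.1 -182.6]
s3 [0.5493 0.1657 0.0874] hole in corner frame [ -45.6 -179.8]
spacer right near corner top from scene [[0.6109357  0.12790426 0.074     ]]
tcp [ -51.  -119.4]
```

Request:
{"op": "step_arm", "data": {
  "targets": [
    [0,0,4,0.007,0.2],
    [0,0,4,0,0.2],
    [6,0,0,0,0.2],
    [8,0,0,0,0.2],
    [6,0,0,0,0.2],
    [0,0,0,0,0.2],
    [0,0,0,0,0.2]
  ]
}}

```text
t: 10.25
ee_pos: [0.5345, 0.2453, 0.0701]
tool_rot: [0.658, 0.753, 0.0, 0.0]
force: [0.3, -0.6, -1.0]
gripper_width: 0.0375
grip_force: 15.0
```

Request:
{"op": "step_arm", "data": {
  "targets": [
    [1,0,0,0,0.2],
    [1,0,0,0,0.2],
    [1,0,0,0,0.2],
    [0,0,0,0,0.2],
    [0,0,0,0,0.2]
  ]
}}

```text
t: 10.67
ee_pos: [0.5341, 0.2477, 0.0699]
tool_rot: [0.658, 0.753, -0.0, 0.0]
force: [-0.2, -0.3, -0.3]
gripper_width: 0.0378
grip_force: 15.0
```

Request:
{"op": "step_arm", "data": {
  "targets": [
    [1,0,1,0,0.2],
    [1,0,1,0,0.2],
    [0,0,0,0,0.2],
    [0,0,0,0,0.2]
  ]
}}

```text
t: 11.0
ee_pos: [0.5338, 0.2497, 0.0678]
tool_rot: [0.658, 0.753, -0.0, -0.0]
force: [-0.3, -0.3, -0.3]
gripper_width: 0.0377
grip_force: 15.0
```

Request:
{"op": "step_arm", "data": {
  "targets": [
    [1,0,0,0,0.2],
    [0.5,0,0,0,0.2],
    [0,0,0,0,0.2],
    [0,0,0,0,0.2]
  ]
}}

```text
t: 11.33
ee_pos: [0.5336, 0.2513, 0.0679]
tool_rot: [0.658, 0.753, -0.0, 0.0]
force: [0.4, 0.8, -0.4]
gripper_width: 0.0378
grip_force: 15.0
```

Request:
{"op": "step_arm", "data": {
  "targets": [
    [0.5,0,0,0,0.2],
    [0.5,0,0,0,0.2],
    [0,0,0,0,0.2],
    [0,0,0,0,0.2]
  ]
}}

```text
t: 11.67
ee_pos: [0.5335, 0.2522, 0.0679]
tool_rot: [0.658, 0.753, 0.0, 0.0]
force: [0.2, -0.3, 0.1]
gripper_width: 0.0381
grip_force: 15.0
```

Request:
{"op": "step_arm", "data": {
  "targets": [
    [0.5,0,0,0,0.2],
    [0.5,0,0,0,0.2],
    [0,0,0,0,0.2],
    [0,0,0,0,0.2]
  ]
}}

```text
t: 12.0
ee_pos: [0.5334, 0.2532, 0.0679]
tool_rot: [0.658, 0.753, 0.0, 0.0]
force: [0.3, -0.5, -1.1]
gripper_width: 0.0377
grip_force: 15.0
```

Request:
{"op": "step_arm", "data": {
  "targets": [
    [0.5,0,0,0,0.2],
    [0.5,0,0,0,0.2],
    [0,0,0,0,0.2],
    [0,0,0,0,0.2]
  ]
}}

```text
t: 12.33
ee_pos: [0.5332, 0.2542, 0.0679]
tool_rot: [0.658, 0.753, -0.0, -0.0]
force: [0.1, 0.3, -1.5]
gripper_width: 0.0376
grip_force: 15.0
```

Request:
{"op": "step_arm", "data": {
  "targets": [
    [0.5,0,0,0,0.2],
    [0.5,0,0,0,0.2],
    [0,0,0,0,0.2],
    [0,0,0,0,0.2]
  ]
}}

```text
t: 12.67
ee_pos: [0.5331, 0.2549, 0.0679]
tool_rot: [0.658, 0.753, -0.0, 0.0]
force: [0.2, -5.4, -0.8]
gripper_width: 0.0379
grip_force: 15.0
```

Request:
{"op": "step_arm", "data": {
  "targets": [
    [-0.8,0,1,0,0.2],
    [0,0,1,0,0.2],
    [0,0,1,0,0.2],
    [0,0,0,0,0.2],
    [0,0,0,0,0.2]
  ]
}}

```text
t: 13.08
ee_pos: [0.5331, 0.2545, 0.0648]
tool_rot: [0.658, 0.753, -0.0, -0.0]
force: [0.2, -0.8, -0.7]
gripper_width: 0.0381
grip_force: 15.0
```

Request:
{"op": "step_arm", "data": {
  "targets": [
    [0,0,0.5,0,0.2],
    [0,0,0.5,0,0.2],
    [0,0,0,0,0.2],
    [0,0,0,0,0.2]
  ]
}}

```text
t: 13.42
ee_pos: [0.5332, 0.2544, 0.064]
tool_rot: [0.658, 0.753, 0.0, 0.0]
force: [0.7, 0.5, -1.8]
gripper_width: 0.0378
grip_force: 15.0
```

Request:
{"op": "step_arm", "data": {
  "targets": [
    [0,0,0.5,0,0.2],
    [0,0,0.5,0,0.2],
    [0,0,0,0,0.2],
    [0,0,0,0,0.2]
  ]
}}

```text
t: 13.75
ee_pos: [0.5332, 0.2544, 0.0629]
tool_rot: [0.658, 0.753, -0.0, 0.0]
force: [0.5, -0.1, -0.2]
gripper_width: 0.038
grip_force: 15.0
```

Request:
{"op": "step_arm", "data": {
  "targets": [
    [0,0,0.5,0,0.2],
    [0,0,0,0,0.2],
    [0,0,0,0,0.2]
  ]
}}

```text
t: 14.0
ee_pos: [0.5332, 0.2543, 0.0629]
tool_rot: [0.658, 0.753, -0.0, -0.0]
force: [-3.9, -2.1, 10.3]
gripper_width: 0.0381
grip_force: 15.0
```

Request:
{"op": "step_arm", "data": {
  "targets": [
    [0,0,0.5,0,0.2],
    [0,0,0,0,0.2],
    [0,0,0,0,0.2]
  ]
}}

```text
t: 14.25
ee_pos: [0.5332, 0.2544, 0.0628]
tool_rot: [0.658, 0.753, -0.0, -0.0]
force: [-5.8, -2.3, 17.2]
gripper_width: 0.038
grip_force: 15.0
```

Request:
{"op": "step_arm", "data": {
  "targets": [
    [0,0,-0.7,0,0.2],
    [0,0,0,0,0.55],
    [0,0,0,0,0.55],
    [0,0,0,0,0.55],
    [0,0,0,0,0.55],
    [0,0,0,0,0.55],
    [0,0,0,0,0.55]
  ]
}}

```text
t: 14.83
ee_pos: [0.5332, 0.2544, 0.0626]
tool_rot: [0.658, 0.753, -0.0, -0.0]
force: [-0.6, -0.1, -0.0]
gripper_width: 0.0501
grip_force: 0.0
```

Request:
{"op": "step_arm", "data": {
  "targets": [
    [0,0,-3,0,0.55],
    [0,0,-8,0,0.55],
    [0,0,-14,0,0.55],
    [0,0,-15,0,0.55],
    [0,-15,0,0,0],
    [0,-35,0,0,0],
    [0,-25,0,0,0],
    [0,0,0,0,0],
    [0,0,0,0,0],
    [0,0,0,0,0],
    [0,0,0,0,0]
  ]
}}

```text
t: 15.75
ee_pos: [0.4601, 0.2447, 0.1035]
tool_rot: [0.658, 0.753, 0.001, 0.0]
force: [0.3, -0.6, 0.8]
gripper_width: 0.0064
grip_force: 0.0
```

```bash
python3 -c "
from h import *
go([.47,.246,.062],8)
f=grab('scene'); save(f,'s4.png',(270,120,450,260),4); np.save('s4.npy',f,allow_pickle=True)"
```

```text
t 15.75 pos [0.4601 0.2447 0.1035] yaw 7.67 z [ 0.001  0.001 -1.   ] q [ 0.44  0.27  2.14 -0.    0.73  0.31] F [ 0.29 -0.62  0.81] w 0.0064 | shift [-0.1  9.9 41.5] spin -0.006
```

View pics/s4.png

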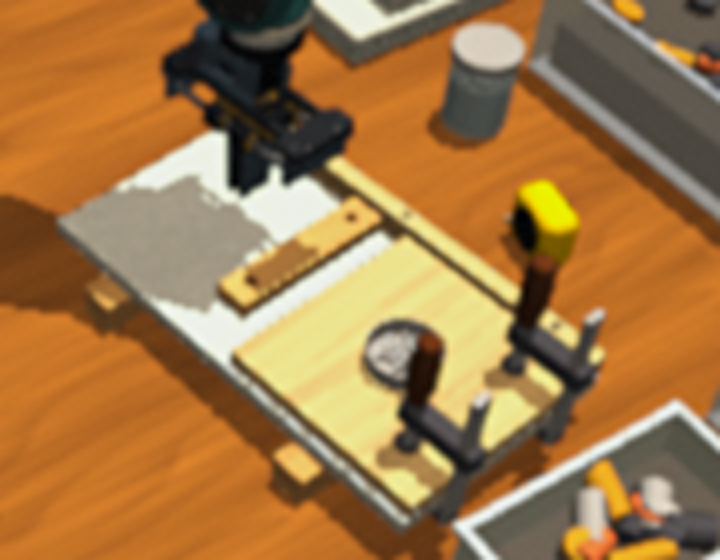

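The cleat lies flat with its end at the rail, about 30 mm short of the spacer and parallel to it. Its holes are at crop (251,279) and (351,216). The closed fingers stand behind its free edge, so I lower and push.

Request:
{"op": "step_arm", "data": {
  "targets": [
    [0,0,10,0,0],
    [0,0,14,0,0],
    [0,0,10,0,0],
    [0,0,6,0,0],
    [0,0,0,0,0],
    [0,8,0,0,0],
    [0,10,0,0,0],
    [0,8,0,0,0],
    [0,6,0,0,0],
    [0,0,0,0,0],
    [0,0,0,0,0]
  ]
}}

```text
t: 16.72
ee_pos: [0.491, 0.2486, 0.0628]
tool_rot: [0.658, 0.753, 0.0, 0.0]
force: [-0.6, -0.1, -0.7]
gripper_width: 0.0004
grip_force: 0.0
```

Request:
{"op": "step_arm", "data": {
  "targets": [
    [0,3,0,0,0],
    [0,3,0,0,0],
    [0,3,0,0,0],
    [0,3,0,0,0],
    [0,3,0,0,0],
    [0,3,0,0,0],
    [0,3,0,0,0],
    [0,3,0,0,0],
    [0,3,0,0,0],
    [0,2,0,0,0],
    [0,0,0,0,0],
    [0,0,0,0,0]
  ]
}}

```text
t: 17.72
ee_pos: [0.5194, 0.2525, 0.0626]
tool_rot: [0.658, 0.753, 0.0, 0.0]
force: [0.4, -1.0, -0.4]
gripper_width: 0.0005
grip_force: 0.0
```

```bash
python3 -c "
from h import *
go([.533,.255,.063],7.8)"
```

```text
t 17.72 pos [0.5194 0.2525 0.0626] yaw 7.67 z [ 0.  0. -1.] q [ 0.41  0.42  2.03 -0.    0.69  0.28] F [ 0.41 -1.04 -0.43] w 0.0005 | shift [ 0.7 13.8 -0.4] spin -0.002
```

Request:
{"op": "step_arm", "data": {
  "targets": [
    [0,2,0,0,0],
    [0,2,0,0,0],
    [0,2,0,0,0],
    [0,2,0,0,0],
    [0,0,0,0,0],
    [0,0,0,0,0]
  ]
}}

```text
t: 18.22
ee_pos: [0.5274, 0.2536, 0.0626]
tool_rot: [0.658, 0.753, 0.0, 0.0]
force: [-0.8, 0.4, 0.0]
gripper_width: 0.0006
grip_force: 0.0
```

Request:
{"op": "step_arm", "data": {
  "targets": [
    [0,0.5,0,0,0],
    [0,0.5,0,0,0],
    [0,0,0,0,0],
    [0,0,0,0,0]
  ]
}}

```text
t: 18.55
ee_pos: [0.5283, 0.2537, 0.0626]
tool_rot: [0.658, 0.753, 0.0, 0.0]
force: [-0.2, 0.5, 1.1]
gripper_width: -0.0
grip_force: 0.0
```

Request:
{"op": "step_arm", "data": {
  "targets": [
    [0,0.5,0,0,0],
    [0,0.5,0,0,0],
    [0,0,0,0,0],
    [0,0,0,0,0]
  ]
}}

```text
t: 18.88
ee_pos: [0.5293, 0.2538, 0.0627]
tool_rot: [0.658, 0.753, 0.0, 0.0]
force: [-0.3, 0.2, 0.8]
gripper_width: 0.0002
grip_force: 0.0
```

Request:
{"op": "step_arm", "data": {
  "targets": [
    [0,0.5,0,0,0],
    [0,0.5,0,0,0],
    [0,0,0,0,0],
    [0,0,0,0,0]
  ]
}}

```text
t: 19.22
ee_pos: [0.5303, 0.254, 0.0626]
tool_rot: [0.658, 0.753, 0.0, 0.0]
force: [0.1, -0.3, 0.7]
gripper_width: 0.0001
grip_force: 0.0
```

Request:
{"op": "step_arm", "data": {
  "targets": [
    [0,0.5,0,0,0],
    [0,0,0,0,0],
    [0,0,0,0,0]
  ]
}}

```text
t: 19.47
ee_pos: [0.5308, 0.254, 0.0626]
tool_rot: [0.658, 0.753, 0.0, 0.0]
force: [-0.3, 0.2, 0.7]
gripper_width: 0.0006
grip_force: 0.0
```

Request:
{"op": "step_arm", "data": {
  "targets": [
    [0,0.5,0,0,0],
    [0,0,0,0,0],
    [0,0,0,0,0]
  ]
}}

```text
t: 19.72
ee_pos: [0.5313, 0.2541, 0.0626]
tool_rot: [0.658, 0.753, 0.0, 0.0]
force: [-0.8, 0.5, -0.3]
gripper_width: 0.0005
grip_force: 0.1
```

Request:
{"op": "step_arm", "data": {
  "targets": [
    [0,0.5,0,0,0],
    [0,0,0,0,0],
    [0,0,0,0,0]
  ]
}}

```text
t: 19.97
ee_pos: [0.5317, 0.2542, 0.0626]
tool_rot: [0.658, 0.753, 0.0, 0.0]
force: [0.5, -0.1, -0.2]
gripper_width: 0.0004
grip_force: 0.0
```

Request:
{"op": "step_arm", "data": {
  "targets": [
    [0,0.5,0,0,0],
    [0,0.5,0,0,0],
    [0,0,0,0,0],
    [0,0,0,0,0]
  ]
}}

```text
t: 20.3
ee_pos: [0.5328, 0.2543, 0.0626]
tool_rot: [0.658, 0.753, 0.0, 0.0]
force: [-0.0, -1.2, 0.1]
gripper_width: 0.0009
grip_force: 0.0
```

Request:
{"op": "step_arm", "data": {
  "targets": [
    [0,0.5,0,0,0],
    [0,0,0,0,0],
    [0,0,0,0,0]
  ]
}}

```text
t: 20.55
ee_pos: [0.5332, 0.2544, 0.0627]
tool_rot: [0.658, 0.753, 0.0, 0.0]
force: [-0.2, -0.3, 0.9]
gripper_width: 0.0007
grip_force: 0.0
```

Request:
{"op": "step_arm", "data": {
  "targets": [
    [0,0.5,0,0,0],
    [0,0,0,0,0],
    [0,0,0,0,0]
  ]
}}

```text
t: 20.8
ee_pos: [0.5337, 0.2545, 0.0626]
tool_rot: [0.658, 0.753, 0.0, 0.0]
force: [-0.2, 0.7, 0.1]
gripper_width: 0.0006
grip_force: 0.1
```

```bash
python3 -c "
from h import *
go([.533,.255,.063],7.8)
f=grab('scene'); save(f,'s5.png',(290,130,430,235),5.5); np.save('s5.npy',f,allow_pickle=True)"
```

```text
t 20.8 pos [0.5337 0.2545 0.0626] yaw 7.68 z [ 0.  0. -1.] q [0.41 0.43 2.   0.   0.71 0.27] F [-0.16  0.73  0.14] w 0.0006 | shift [ 0.6 -0.6 -0.4] spin -0.002
```

View pics/s5.png

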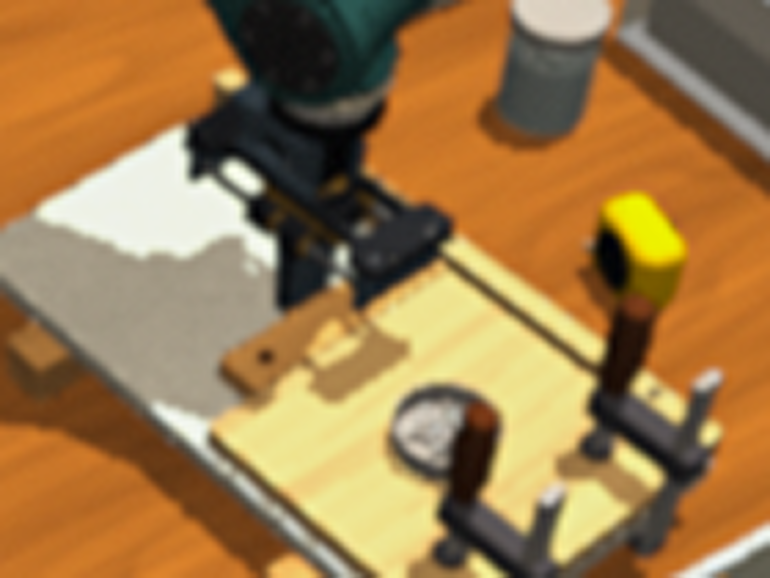

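The cleat's far edge is within a few mm of the spacer (hole at crop (265,357)), with no press felt yet. I keep going in small steps.

Request:
{"op": "step_arm", "data": {
  "targets": [
    [0,0.5,0,0,0],
    [0,0,0,0,0],
    [0,0.5,0,0,0],
    [0,0,0,0,0],
    [0,0,0,0,0]
  ]
}}

```text
t: 21.27
ee_pos: [0.5341, 0.2545, 0.0626]
tool_rot: [0.658, 0.753, -0.001, -0.0]
force: [-5.6, 0.2, 4.4]
gripper_width: 0.0003
grip_force: 3.0
```

Request:
{"op": "step_arm", "data": {
  "targets": [
    [0,0.5,0,0,0],
    [0,0,0,0,0],
    [0,0,0,0,0]
  ]
}}

```text
t: 21.52
ee_pos: [0.5341, 0.2545, 0.0626]
tool_rot: [0.658, 0.753, -0.001, -0.001]
force: [-8.9, 0.1, 7.1]
gripper_width: 0.0009
grip_force: 4.8
```

Request:
{"op": "step_arm", "data": {
  "targets": [
    [0,0.5,0,0,0],
    [0,0,0,0,0],
    [0,0,0,0,0]
  ]
}}

```text
t: 21.77
ee_pos: [0.5341, 0.2545, 0.0625]
tool_rot: [0.658, 0.753, -0.001, -0.001]
force: [-13.2, 0.0, 11.1]
gripper_width: 0.0006
grip_force: 6.6
```

Request:
{"op": "step_arm", "data": {
  "targets": [
    [0,0.5,0,0,0],
    [0,0,0,0,0],
    [0,0,0,0,0]
  ]
}}

```text
t: 22.02
ee_pos: [0.5342, 0.2545, 0.0625]
tool_rot: [0.658, 0.753, -0.002, -0.001]
force: [-15.9, -0.3, 14.2]
gripper_width: 0.0006
grip_force: 8.5
```

Request:
{"op": "step_arm", "data": {
  "targets": [
    [0,-0.4,-0.3,0,0],
    [0,0,0,0,0],
    [0,0,0,0,0]
  ]
}}

```text
t: 22.27
ee_pos: [0.5341, 0.2544, 0.0626]
tool_rot: [0.658, 0.753, -0.001, -0.001]
force: [-10.3, 0.6, 6.4]
gripper_width: 0.0009
grip_force: 5.8
```

Request:
{"op": "step_arm", "data": {
  "targets": [
    [0,0,-0.3,0,0],
    [0,0,0,0,0],
    [0,0,0,0,0]
  ]
}}

```text
t: 22.52
ee_pos: [0.5341, 0.2545, 0.0626]
tool_rot: [0.658, 0.753, -0.001, -0.001]
force: [-9.6, 1.5, 2.1]
gripper_width: 0.0003
grip_force: 4.7
```

Request:
{"op": "step_arm", "data": {
  "targets": [
    [0,0.1,0,0,0],
    [0,0,0,0,0],
    [0,0,0,0,0],
    [0,0,0,0,0],
    [0,0,0,0,0],
    [0,0,0,0,0]
  ]
}}

```text
t: 23.02
ee_pos: [0.5341, 0.2544, 0.0626]
tool_rot: [0.658, 0.753, -0.002, -0.001]
force: [-9.9, 1.7, 2.8]
gripper_width: 0.0002
grip_force: 5.0
```

```bash
python3 -c "
from h import *
go([.5341,.2545,.0626],7.8); F=[]
for i in range(6): f=grab('scene' if i%2 else 'top'); F.append(manip.observe()['force'])
F=np.array(F); print(F.mean(0).round(2),F.std(0).round(2),'along push',(F[:,:2]@[.991,.135]).round(1))
save(f,'s6.png',(300,150,400,225),8)
f=grab('top'); save(f,'t6.png',(160,160,270,240),7)"
```

```text
t 23.02 pos [0.5341 0.2544 0.0626] yaw 7.67 z [-0.004 -0.001 -1.   ] q [0.4  0.43 2.   0.   0.71 0.27] F [-9.88  1.65  2.84] w 0.0002 | shift [ 0.1 -0.   0. ] spin -0.002
[-9.89  0.89  3.03] [0.27 0.4  0.48] along push [ -9.4  -9.5 -10.1  -9.9  -9.8  -9.4]
```

View pics/s6.png

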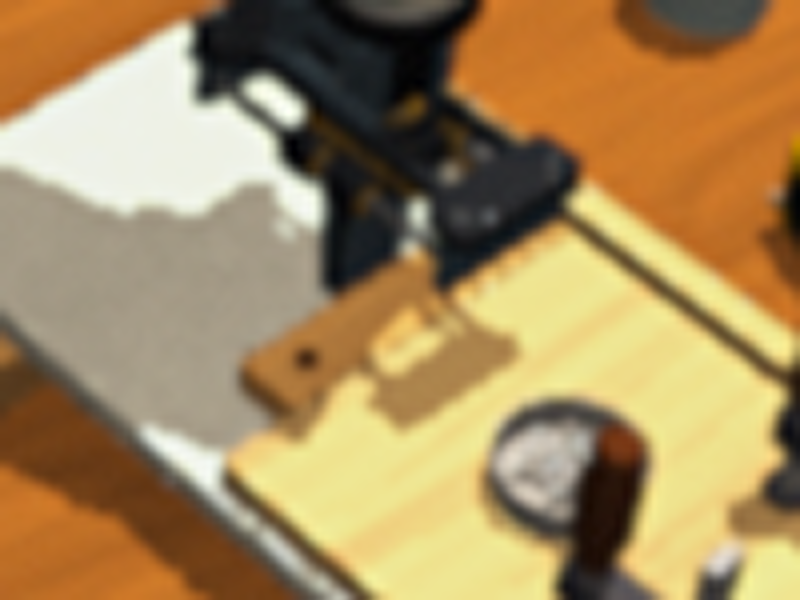

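The cleat's long edge is flush along the spacer, with its free hole at crop (307,358), or image (338.4,194.8). I will check from the hole's shift since the release that the end stayed at the rail.

```bash
python3 -c "
from h import *
f=np.load('s4.npy',allow_pickle=True).item(); g=grab('scene'); a=np.radians(7.8);R=np.array([[np.cos(a),-np.sin(a)],[np.sin(a),np.cos(a)]])
def hole(f,c):
    v=cv2.cvtColor(f['pixels'],cv2.COLOR_RGB2GRAY).astype(float); x,y=c; w=v[y-3:y+4,x-3:x+4]; w=np.clip(np.median(w)-10-w,0,None); Y,X=np.mgrid[y-3:y+4,x-3:x+4]; return [(X*w).sum()/w.sum(),(Y*w).sum()/w.sum()]
p,q=hole(f,(333,190)),hole(g,(338,195)); print(p,q)
P,Q=ray(f,p,.075)[0,:2],ray(g,q,.075)[0,:2]; print('shift along push, along rail dir mm',((Q-P)@R*1000).round(1)); print(manip.observe()['force'],manip.observe()['t'])"
```

```text
[np.float64(332.79116465863456), np.float64(189.67871485943775)] [np.float64(337.89966555183946), np.float64(194.46822742474916)]
shift along push, along rail dir mm [29.3 -2.1]
[-10.52397684   1.45617783   2.87696507] 23.4167
```

The hole's shift suggests the end may sit 1 to 3 mm off the rail, close to the limit. I will push the free end against the rail by contact, then press again.

Request:
{"op": "step_arm", "data": {
  "targets": [
    [0,-5,0,0,0],
    [0,-20,0,0,0],
    [-15,0,0,0,0],
    [-30,0,0,0,0],
    [-30,0,0,0,0],
    [-30,0,0,0,0],
    [-21,0,0,0,0],
    [0,15,0,0,0],
    [0,25,0,0,0],
    [0,14,0,0,0],
    [0,0,0,0,0],
    [0,0,0,0,0]
  ]
}}

```text
t: 24.42
ee_pos: [0.5815, 0.1337, 0.0631]
tool_rot: [0.658, 0.753, 0.0, 0.0]
force: [0.2, -0.4, 0.4]
gripper_width: 0.0005
grip_force: 0.0
```

Request:
{"op": "step_arm", "data": {
  "targets": [
    [4,0,0,0,0],
    [5,0,0,0,0],
    [3,0,0,0,0],
    [1,0,0,0,0],
    [1,0,0,0,0],
    [0,0,0,0,0],
    [0,0,0,0,0]
  ]
}}

```text
t: 25.0
ee_pos: [0.5795, 0.1476, 0.0632]
tool_rot: [0.658, 0.753, -0.0, 0.0]
force: [-0.1, 0.1, 0.1]
gripper_width: 0.0007
grip_force: 0.0
```

```bash
python3 -c "
from h import *
go([.5341,.2545,.0626],7.8)
f=grab('scene'); save(f,'s7.png',(300,140,400,215),8)"
```

```text
t 25.0 pos [0.5795 0.1476 0.0632] yaw 7.69 z [ 0. -0. -1.] q [ 0.21  0.44  1.99 -0.    0.71  0.08] F [-0.14  0.08  0.07] w 0.0007 | shift [112.  -30.7   0.6] spin -0.002
```

View pics/s7.png

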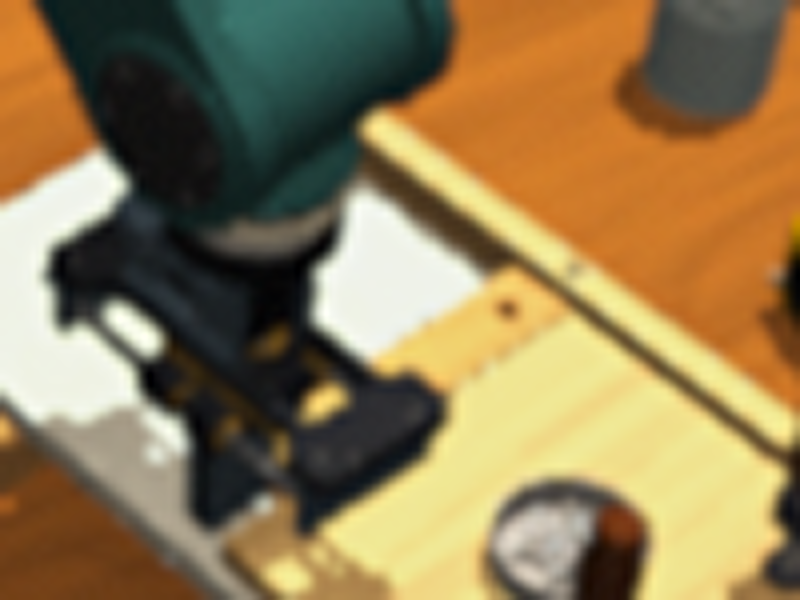

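The cleat lies flush on the spacer with its end next to the rail (hole at crop (507,308)). The fingers are just short of its free end, so I creep toward the rail until contact.

Request:
{"op": "step_arm", "data": {
  "targets": [
    [1,0,0,0,0],
    [0,0,0,0,0],
    [1,0,0,0,0],
    [0,0,0,0,0],
    [0,0,0,0,0]
  ]
}}

```text
t: 25.47
ee_pos: [0.5793, 0.1496, 0.0632]
tool_rot: [0.658, 0.753, -0.0, -0.0]
force: [0.2, 0.6, -0.0]
gripper_width: 0.0004
grip_force: 0.0
```

Request:
{"op": "step_arm", "data": {
  "targets": [
    [1,0,0,0,0],
    [0,0,0,0,0],
    [0,0,0,0,0]
  ]
}}

```text
t: 25.72
ee_pos: [0.5791, 0.1506, 0.0632]
tool_rot: [0.658, 0.753, -0.0, -0.0]
force: [0.5, -1.1, -0.2]
gripper_width: 0.0003
grip_force: 0.0
```

Request:
{"op": "step_arm", "data": {
  "targets": [
    [1,0,0,0,0],
    [0,0,0,0,0],
    [0,0,0,0,0]
  ]
}}

```text
t: 25.97
ee_pos: [0.579, 0.1516, 0.0633]
tool_rot: [0.658, 0.753, 0.0, 0.0]
force: [-0.3, -0.0, -0.2]
gripper_width: 0.0002
grip_force: 0.0
```

Request:
{"op": "step_arm", "data": {
  "targets": [
    [0.5,0,0,0,0],
    [0,0,0,0,0],
    [0,0,0,0,0]
  ]
}}

```text
t: 26.22
ee_pos: [0.5789, 0.1521, 0.0632]
tool_rot: [0.658, 0.753, -0.0, -0.0]
force: [0.4, -0.7, -1.0]
gripper_width: 0.0006
grip_force: 0.0
```

Request:
{"op": "step_arm", "data": {
  "targets": [
    [0.5,0,0,0,0],
    [0.5,0,0,0,0],
    [0,0,0,0,0],
    [0,0,0,0,0]
  ]
}}

```text
t: 26.55
ee_pos: [0.5789, 0.1531, 0.0632]
tool_rot: [0.658, 0.753, 0.0, 0.0]
force: [-0.6, -0.3, 0.0]
gripper_width: 0.0003
grip_force: 0.0
```

Request:
{"op": "step_arm", "data": {
  "targets": [
    [0.5,0,0,0,0],
    [0,0,0,0,0],
    [0,0,0,0,0]
  ]
}}

```text
t: 26.8
ee_pos: [0.5788, 0.1536, 0.0632]
tool_rot: [0.658, 0.753, 0.0, 0.0]
force: [0.4, -0.4, 0.0]
gripper_width: 0.0003
grip_force: 0.0
```

Request:
{"op": "step_arm", "data": {
  "targets": [
    [0.5,0,0,0,0],
    [0,0,0,0,0],
    [0,0,0,0,0]
  ]
}}

```text
t: 27.05
ee_pos: [0.5787, 0.1541, 0.0632]
tool_rot: [0.658, 0.753, -0.0, -0.0]
force: [0.3, -0.6, 1.0]
gripper_width: 0.0006
grip_force: 0.0
```

Request:
{"op": "step_arm", "data": {
  "targets": [
    [0.5,0,0,0,0],
    [0,0,0,0,0],
    [0,0,0,0,0]
  ]
}}

```text
t: 27.3
ee_pos: [0.5786, 0.1545, 0.0632]
tool_rot: [0.658, 0.753, -0.0, -0.0]
force: [-0.2, -0.5, -0.7]
gripper_width: 0.0003
grip_force: 0.0
```

Request:
{"op": "step_arm", "data": {
  "targets": [
    [0.5,0,0,0,0],
    [0,0,0,0,0],
    [0,0,0,0,0]
  ]
}}

```text
t: 27.55
ee_pos: [0.5786, 0.1551, 0.0632]
tool_rot: [0.658, 0.753, -0.0, -0.0]
force: [-0.8, 0.2, -0.1]
gripper_width: 0.0002
grip_force: 0.0
```

Request:
{"op": "step_arm", "data": {
  "targets": [
    [0.5,0,0,0,0],
    [0,0,0,0,0],
    [0,0,0,0,0]
  ]
}}

```text
t: 27.8
ee_pos: [0.5785, 0.1556, 0.0632]
tool_rot: [0.658, 0.753, -0.0, -0.0]
force: [-0.4, 0.6, -0.3]
gripper_width: 0.0004
grip_force: 0.0
```

Request:
{"op": "step_arm", "data": {
  "targets": [
    [0.5,0,0,0,0],
    [0,0,0,0,0],
    [0,0,0,0,0]
  ]
}}

```text
t: 28.05
ee_pos: [0.5784, 0.156, 0.0632]
tool_rot: [0.658, 0.753, 0.0, -0.0]
force: [-0.2, -0.3, -0.8]
gripper_width: 0.0002
grip_force: 0.0
```

Request:
{"op": "step_arm", "data": {
  "targets": [
    [0.5,0,0,0,0],
    [0,0,0,0,0],
    [0,0,0,0,0]
  ]
}}

```text
t: 28.3
ee_pos: [0.5784, 0.1562, 0.0632]
tool_rot: [0.658, 0.753, -0.0, 0.0]
force: [0.6, -4.1, 0.9]
gripper_width: 0.0005
grip_force: 2.5
```

The cleat is now against the rail (4 N felt). Back to the middle of the free edge.

Request:
{"op": "step_arm", "data": {
  "targets": [
    [-3,0,0,0,0],
    [-4,0,0,0,0],
    [0,-25,0,0,0],
    [0,-30,0,0,0],
    [20,0,0,0,0],
    [30,0,0,0,0],
    [30,0,0,0,0],
    [25,0,0,0,0],
    [8,0,0,0,0],
    [0,0,0,0,0],
    [0,0,0,0,0]
  ]
}}

```text
t: 29.22
ee_pos: [0.5096, 0.2538, 0.0631]
tool_rot: [0.658, 0.753, -0.0, -0.0]
force: [-0.2, -0.9, -0.0]
gripper_width: 0.0006
grip_force: 0.0
```

Request:
{"op": "step_arm", "data": {
  "targets": [
    [0,6,0,0,0],
    [0,8,0,0,0],
    [0,5,0,0,0],
    [0,2,0,0,0],
    [0,0,0,0,0],
    [0,0,0,0,0]
  ]
}}

```text
t: 29.72
ee_pos: [0.5306, 0.2567, 0.0631]
tool_rot: [0.658, 0.753, -0.0, -0.0]
force: [-0.3, -0.4, -0.4]
gripper_width: 0.0004
grip_force: 0.0
```

```bash
python3 -c "
from h import *
go([.5341,.2545,.0626],7.8)"
```

```text
t 29.72 pos [0.5306 0.2567 0.0631] yaw 7.65 z [-0. -0. -1.] q [ 0.41  0.43  2.01 -0.    0.7   0.28] F [-0.27 -0.41 -0.44] w 0.0004 | shift [-2.7  3.1  0.5] spin -0.003
```

Request:
{"op": "step_arm", "data": {
  "targets": [
    [0,1,0,0,0],
    [0,1,0,0,0],
    [0,0.5,0,0,0],
    [0,0,0,0,0],
    [0,0,0,0,0]
  ]
}}

```text
t: 30.13
ee_pos: [0.5329, 0.2574, 0.0632]
tool_rot: [0.658, 0.753, -0.0, 0.0]
force: [0.7, 0.3, 0.4]
gripper_width: 0.0007
grip_force: 0.0
```

Request:
{"op": "step_arm", "data": {
  "targets": [
    [0,0.5,0,0,0],
    [0,0.5,-0.2,0,0],
    [0,0,0,0,0],
    [0,0,0,0,0]
  ]
}}

```text
t: 30.47
ee_pos: [0.5336, 0.2575, 0.0633]
tool_rot: [0.658, 0.753, -0.0, -0.0]
force: [-3.6, -0.1, 0.3]
gripper_width: 0.0003
grip_force: 1.2
```

Request:
{"op": "step_arm", "data": {
  "targets": [
    [0,0.5,-0.2,0,0],
    [0,0,0,0,0],
    [0,0,0,0,0]
  ]
}}

```text
t: 30.72
ee_pos: [0.5337, 0.2574, 0.0633]
tool_rot: [0.658, 0.753, -0.001, -0.0]
force: [-5.5, 1.2, 0.2]
gripper_width: 0.0003
grip_force: 2.5
```

Request:
{"op": "step_arm", "data": {
  "targets": [
    [0,0.5,-0.3,0,0],
    [0,0,0,0,0],
    [0,0,0,0,0]
  ]
}}

```text
t: 30.97
ee_pos: [0.5338, 0.2575, 0.0635]
tool_rot: [0.658, 0.753, -0.001, -0.001]
force: [-7.1, 1.8, 0.6]
gripper_width: 0.0006
grip_force: 3.5
```

Request:
{"op": "step_arm", "data": {
  "targets": [
    [0,0.2,-0.1,0,0],
    [0,0,0,0,0],
    [0,0,0,0,0],
    [0,0,0,0,0],
    [0,0,0,0,0]
  ]
}}

```text
t: 31.38
ee_pos: [0.5338, 0.2574, 0.0635]
tool_rot: [0.658, 0.753, -0.001, -0.001]
force: [-8.7, 1.1, -0.1]
gripper_width: 0.0002
grip_force: 3.9
```

```bash
python3 -c "
from h import *
go([.5341,.2545,.0626],7.8); F=[]
for i in range(8): f=grab('top'); F.append(manip.observe()['force'])
F=np.array(F); print(F.mean(0).round(2),F.std(0).round(2))
a=np.load('top.npy',allow_pickle=True).item()['pixels'].astype(int); d=np.abs(f['pixels']-a).max(2)
for n,b in dict(batten=(330,175,370,260),hammer=(390,140,482,175),driver=(358,110,376,180),knob=(315,105,340,132),tin=(195,132,226,162),tape=(112,165,135,200),jar=(75,225,112,256)).items(): print(n,(d[b[1]:b[3],b[0]:b[2]]>60).mean().round(3))"
```

```text
t 31.38 pos [0.5338 0.2574 0.0635] yaw 7.67 z [-0.003 -0.001 -1.   ] q [0.41 0.43 2.   0.   0.71 0.28] F [-8.67  1.11 -0.07] w 0.0002 | shift [-3.  -0.1  0.9] spin -0.002
[-8.09  1.97  0.14] [0.48 0.64 0.45]
batten 0.0
hammer 0.0
driver 0.0
knob 0.0
tin 0.0
tape 0.0
jar 0.0
```

Request:
{"op": "step_arm", "data": {
  "targets": [
    [0.3,0.3,0,0,0],
    [0,0,0,0,0],
    [0,0,0,0,0],
    [0,0,0,0,0],
    [0,0,0,0,0],
    [0,0,0,0,0]
  ]
}}

```text
t: 32.28
ee_pos: [0.5337, 0.2575, 0.0633]
tool_rot: [0.658, 0.753, -0.002, -0.001]
force: [-9.2, -0.8, 1.1]
gripper_width: 0.0007
grip_force: 4.3
```

```bash
python3 -c "
from h import *
F=[]
for i in range(8): f=grab('top'); F.append(manip.observe()['force'])
F=np.array(F); print(F.mean(0).round(2),F.std(0).round(2)); go([.5341,.2545,.0626],7.8)"
```

```text
[-8.75 -0.63  0.17] [0.48 0.44 0.58]
t 32.68 pos [0.5337 0.2575 0.0633] yaw 7.68 z [-0.003 -0.001 -1.   ] q [0.41 0.43 2.   0.   0.71 0.28] F [-9.14 -0.04  0.09] w 0.0005 | shift [-3.  -0.   0.7] spin -0.002
```

Request:
{"op": "step_arm", "data": {
  "targets": [
    [0,0.2,0,0,0],
    [0,0,0,0,0],
    [0,0,0,0,0],
    [0,0,0,0,0],
    [0,0,0,0,0],
    [0,0,0,0,0]
  ]
}}

```text
t: 33.18
ee_pos: [0.5337, 0.2575, 0.0633]
tool_rot: [0.658, 0.753, -0.002, -0.001]
force: [-10.5, -0.9, 0.1]
gripper_width: 0.0002
grip_force: 4.9
```

```bash
python3 -c "
from h import *
F=[]
for i in range(8): f=grab('top'); F.append(manip.observe()['force'])
F=np.array(F); m=F.mean(0); print(m.round(2)); go([.5341,.2545,.0626],7.8)
if 8.3<-m[0]<12 and abs(m[2])<5: print(manip.job_done())"
```

```text
[-9.58 -0.5   1.09]
t 33.58 pos [0.5338 0.2575 0.0633] yaw 7.67 z [-0.004 -0.001 -1.   ] q [0.41 0.43 2.   0.   0.71 0.28] F [-9.72 -0.64  0.77] w 0.0005 | shift [-3.  -0.1  0.7] spin -0.002
the job is handed in; nothing more can be done
None
```

I handed the job in at 33.6 s with the cleat flat on the cabinet side, holes up, its end pushed against the back rail and its long edge on the spacer; the fingers hold about 9.6 N at its middle, and the other things on the bench look unmoved in the top camera.

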